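Refit an interlocked guard plate under its rising screw knob

ROBOT

A 6-joint arm with a two-finger parallel gripper is mounted at the origin on a cart in front of the work surface, level with it; the furniture and walls round the work are solid. World frame = base frame: x ahead of the robot, y to its left, z up, the work surface at z = 0. Lengths are in mm, angles in degrees, forces in N, time in s.
With the tool pointing down it reaches from about 325 to 925 mm from the base axis. Payload 3.1 kg.
Tool frame: the origin (TCP) lies at the very end of the fingers, on their centre line; the grasp point (between the pads) lies grasp_offset behind it (grasp_offset is the distance from the TCP to the grasp point, in mm); z points along the fingers, y is the line along which they close (so a half turn about z gives the same grasp; the last joint's range is limited). The gripper opens to 85 mm and grips with 20 to 120 N. Pads are 22 mm wide; open, the fingers measure 114 mm over their backs; the gripper's body (76 mm by 85 mm) begins 54 mm behind the grasp point. The pads swing forward as they close: fully open they stand 13 mm farther back than shut.
Start: joints at [-82.345, 12.427, 92.441, -0, 75.132, -6.429], TCP at [152.104, -606.221, 231.3] pointing down, gripper open.
Joint ranges: [-157.48, 157.48], [-44.54, 120.13], [17.64, 146.25], [-64.5, 244.5], [7.68, 150.69], [-147.95, 147.95]. Speed limits (degrees/s): [159.86, 159.86, 180, 180, 180, 180].

INTERFACE

Orientations are given as [roll, pitch, yaw] about the fixed x, y, z axes, in that order (R = Rz(yaw) Ry(pitch) Rx(roll)).
In Python, from station import * gives the robot as it stands. Calls block until the motion is done:
- goto(position, orientation): joint-space move of the TCP to a pose.
- move_l(position, attitude=None, speed=150): straight line of the TCP; attitude=None keeps the orientation; speed is the mean speed in mm/s.
- move_j(angles): joint-space move.
- grip(opening, squeeze=None): finger opening in mm; squeeze is the grip in N (None keeps the last); returns when the fingers have stopped.
- wait(seconds).
- solve_ik(position, orientation): joint angles nearest the present ones, or None.
- get_obs(): the state.
- get_image(name): name is "scene" or "top"; returns the picture (384x512x3 uint8, red, green, blue); there is no depth.
- get_calibration(name): a dict with "fx", "fy", "cx", "cy" (pixels), "D" ([k1, k2, p1, p2, k3] as OpenCV has them; the pictures are not rectified), "R" (3x3) and "t" (3): a world point X has camera coordinates R X + t. Camera axes: x right, y down, z forward; pixel columns grow to the right and rows downward; lengths in mm; the calibration is good to about 2 mm. A picture is of the moment at which its call begins. get_calibration takes no time and is no camera call.
A pose or a line that the arm cannot do raises Unreachable and nothing moves.
- sign_off(): hands the job in; it is judged then, once.
Trained networks look in the newest picture that a camera, given by its name, has taken for a name from the list of things; names that differ only in an ending like _2 or _b are one class to them, and where a whole thing is asked for, a point or a joint stands for the part that bears it (a point fixed in the world has none). Each returns a list of dicts, best first, with "score" (0 to 1); they miss things now and then, are a little off and sometimes report something else, mostly with a low value. They report only what shows in the picture. A call takes as long as a camera call.
- spot_in(name, camera): "extent" ([centre column, centre row, width, height] in pixels, round what is visible of it).
- regions_of(name, camera): "region" (384x512 bool, what is visible of it) and "extent" ([centre column, centre row, width, height] in pixels, round what is visible of it).
The state is a dict: "t": time; "joint_pos": joint angles; "qvel": joint speeds; "effort": joint torques, N m; "tcp_pos": TCP position; "ee_rot": TCP orientation; "wrist_force": force on the tool from outside, world axes, zero at the start; "moment": the same for the moment, N m; "grip_width": finger opening in mm; "grip_force": force on a finger pad.
Only numpy, scipy, OpenCV 4.12 (cv2) and the standard library are available. Lean on these libraries where they do the work, as an engineer would, in place of code of your own. Each camera call takes 0.05 s, during which the arm holds its last target. There are 200 camera calls.

TASK

Put the guard back on the terminal station: unscrew the round clamping knob counter-clockwise (it rises as it turns) until it is fully up, then lay the guard plate on the bed and slide it straight in until its flat tongue is fully home in the interlock switch and its fork stands round the stem under the knob's foot. Then screw the knob back down until it clamps the guard firmly, let go, and leave the other things on the worktop where they are.

Things in the scene. Friction and masses are not known exactly. Their poses are not given: they have to be found in the camera images.
- station: Fixed grey terminal station, bed 165 (x) by 200 (y) mm, 14 mm thick; origin at its underside. +x: direction in which the guard slides in (roughly away from the robot), +y left of that. Bed from x = -85 to +80 mm. Knob axis at x = 12, y = 55. With the guard fully home its front edge touches the switch face, axes parallel, and guard_grip is at x = -50, y = 0, z = 43.5 mm in this frame.
- slot_mouth (a point): Middle of the mouth of the slot in the black interlock switch (block 45 x 56 mm, top 62 mm above the worktop, at the right rear of the bed); axes as the station's, at x = 30, y = -55, z = 19 mm of it. The slot is 31 mm wide (y), 10 mm high, its floor level with the bed's top, 37 mm deep along +x.
- knob_grip (a point): Centre (on the axis, half-way up) of the round black knob, 44 mm in diameter, 34 mm high, at the left of the station. Its height above the worktop is 43.5 mm + 5 mm per rad of joint knob. Round: any yaw of grasp will do; it can be let go and taken again. Turning takes about 0.1 N m; it stays where it is left.
- knob (a joint): Turn of the knob, rad: 0 fully down, grows counter-clockwise seen from above, stop at 2.2 fully up. Knob, stem and foot rise 5 mm per rad. The foot's underside is 2.5 mm above the bed at 0, 13.5 mm at 2.2, and meets the guard (7 mm) at about 0.9; turn a little past that (0.1 rad) to clamp. Starts between 0 and 0.45, too low for the guard to pass.
- stem: Steel stem of the knob, 10 mm in diameter, with a round pressure foot 34 mm in diameter and 7 mm thick under the knob. Rises with the knob, does not turn. Origin on the axis at the foot's underside.
- guard: Loose guard (about 0.28 kg): steel plate 110 (x) by 170 (y) mm, 7 mm thick; origin at the centre of its underside. In its front (+x) edge: at y = -55 mm a steel tongue juts out 32 mm, and at y = +55 mm an open fork slot, 17 mm wide and 28 mm deep, takes the stem. Starts flat on the worktop beside the station, left or right of it, tongue roughly away from the robot.
- guard_grip (a point): Centre of the upright black fin by which the guard is held, 29.5 mm above the plate's underside, 25 mm behind (-x) its middle; axes as the guard's. The fin is 44 mm long (x), 16 mm thick (y), top 52 mm above the plate's underside.
- guard_tip (a point): Tip of the guard's tongue, half-way up its thickness, axes as the guard's; 112 mm ahead (+x) of guard_grip, 55 mm to its right (-y), 26 mm below it. The tongue is 26 mm wide (20 mm over the last 4 mm), 5 mm thick, its underside 1 mm above the plate's.
- esd_brush: Bystander: flat black brush, 195 mm long, lying near the front edge of the worktop. Origin under its middle.
- tape_brown: Bystander: roll of brown tape, 104 mm in diameter, 48 mm high, at the back. Origin at the centre of its underside.
- label_roll: Bystander: roll of white labels, 72 mm in diameter, 40 mm high, at the right. Origin at the centre of its underside.
- screw_box: Bystander: small carton, 45 x 70 x 22 mm, at the right. Origin at the centre of its underside.

How it is judged (in metres and radians):
On the way, in this order (a step that is already met when the one before it is completed fails the run):
1. the knob is screwed up to its upper stop (joint knob above 1.95) with the guard not yet in (value of joint knob above 1.95 rad and horizontal distance between guard_grip and knob_grip above 0.1 m), for 0.1 s.
2. the guard lies flat on the bed, slid fully home, tongue in the switch and fork round the stem, before the knob clamps it (x of guard_grip in the frame of station between -0.0545 and -0.045 m and y of guard_grip in the frame of station between -0.008 and 0.008 m and z of guard_grip in the frame of station between 0.039 and 0.047 m and angle between the x axis of guard_grip and the x axis of station, either way round below 0.08 rad and angle between guard_grip's own z axis and vertical below 0.05 rad and contact force between stem and guard below 1 N), for 0.2 s.
3. the knob is screwed down and clamps the guard (x of guard_grip in the frame of station between -0.0545 and -0.045 m and y of guard_grip in the frame of station between -0.008 and 0.008 m and z of guard_grip in the frame of station between 0.039 and 0.047 m and angle between the x axis of guard_grip and the x axis of station, either way round below 0.08 rad and angle between guard_grip's own z axis and vertical below 0.05 rad and value of joint knob below 1.2 rad and contact force between stem and guard above 3 N), for 0.2 s.
At the end, for the whole second after the job is handed in: Guard flat on the bed and fully home in the switch (guard_grip within 5 mm along x, 8 mm along y, 4 mm in height and 0.08 rad of its home pose), knob screwed down (joint below 1.2), its foot pressing on the guard with over 3 N after release; all at rest (all of step 3 and linear speed of guard below 0.01 m/s and velocity of joint knob below 0.05 rad/s); the robot touches nothing.
It fails at once if the esd_brush is shifted by more than 30 mm (distance of esd_brush from where it was at the start of the episode above 0.03 m).
It fails at once if the tape_brown is shifted by more than 30 mm (distance of tape_brown from where it was at the start of the episode above 0.03 m).
It fails at once if the label_roll is shifted by more than 30 mm (distance of label_roll from where it was at the start of the episode above 0.03 m).
It fails at once if the screw_box is shifted by more than 30 mm (distance of screw_box from where it was at the start of the episode above 0.03 m).
It also fails if it takes over 67 s, if anything falls off the work surface, if the arm or the gripper's body presses on something with over 40 N, if the wrist force passes 120 N, or if a joint passes its speed limit or range.

## Working session

There is one attempt and no reset: what is moved stays moved. The work goes in short steps, each a Python script; the robot and the scene stay as the last script left them, time stands still between calls to the robot, and variables do not carry over. Pictures are saved under pics/ and viewed, at most 10 in all, crops included, and the job is handed in when it is done.

```bash
mkdir -p pics; ls; python3 - <<'E'
from station import *
import cv2,numpy as np
o=get_obs();print(o)
for c in("scene","top"):
    im=get_image(c);cv2.imwrite(f"pics/{c}0.png",im[:,:,::-1]);np.save(f"pics/{c}0.npy",im)
    k=get_calibration(c);print(c,{a:np.round(b,3).tolist() for a,b in k.items()})
    for n in("station","knob","guard","guard_grip","slot_mouth","stem"):
        try:
            for d in regions_of(n,c)[:2]:print(n,round(d["score"],2),np.round(d["extent"],1),d["region"].sum())
        except Exception as e:print(n,e)
print(get_obs()["t"])
E
```

```text
pics
{'t': 0.0, 'joint_pos': array([-8.23445392e+01,  1.24791544e+01,  9.25283540e+01,  9.62457445e-04,
        7.51335229e+01, -6.42841055e+00]), 'qvel': array([-0.0367564 ,  0.06244608, -0.02522893, -0.02141638,  0.00827084,
        0.05967786]), 'effort': array([ 8.40606049e-05, -3.96845233e+01, -3.03849435e+01, -1.20802174e-04,
        9.70301160e-03, -2.69423033e-06]), 'tcp_pos': array([ 152.00669399, -605.38557239,  229.94348167]), 'ee_rot': array([-1.79859960e+02, -1.67138676e-02,  1.40836029e+01]), 'wrist_force': array([ 0.64497236, -0.49292018,  0.36693426]), 'moment': array([-0.02405839,  0.01696222,  0.01891958]), 'grip_force': 0.0, 'grip_width': 85.15481804158453}
scene {'fx': 402.226, 'fy': 402.226, 'cx': 248.518, 'cy': 194.293, 'D': [-0.004, 0.0, 0.0, 0.0, 0.0], 'R': [[-0.739, -0.674, -0.01], [-0.302, 0.344, -0.889], [0.603, -0.654, -0.458]], 't': [435.392, 221.076, 649.22]}
station 0.63 [255.6 201.9 104.5  61.9] 3401
knob 0.78 [236.4 201.1  17.5  19.5] 325
guard 0.71 [155.1 275.6  96.2  61.5] 3205
guard_grip 0.8 [152.4 271.7  98.8  66.4] 3261
slot_mouth 0.57 [258.2 203.2 100.1  68.7] 3378
stem 0.55 [236.6 201.2  22.   16.6] 351
stem 0.3 [254.5 201.9 101.3  67.5] 3416
top {'fx': 366.203, 'fy': 366.203, 'cx': 259.729, 'cy': 197.719, 'D': [-0.097, 0.0, 0.0, 0.0, 0.0], 'R': [[0.024, -1.0, 0.017], [-0.994, -0.025, -0.102], [0.103, -0.014, -0.995]], 't': [10.946, 565.966, 1098.888]}
station 0.57 [279.1 192.   67.4  61.6] 3268
knob 0.61 [258.  185.8  14.7  12. ] 146
guard 0.59 [173.1 197.2  57.6  53.5] 1884
guard_grip 0.79 [172.1 192.8  61.9  59.5] 2003
guard_grip 0.25 [278.5 189.7  67.6  64. ] 3381
slot_mouth 0.96 [276.9 193.6  69.1  57.9] 3446
stem 0.71 [259.4 186.   13.3  18.8] 184
0.7
```

```bash
python3 - <<'E'
import cv2
a=cv2.imread("pics/top0.png")[130:250,125:325];cv2.imwrite("pics/topc.png",cv2.resize(a,None,fx=4,fy=4,interpolation=cv2.INTER_CUBIC))
a=cv2.imread("pics/scene0.png")[150:320,95:325];cv2.imwrite("pics/scenec.png",cv2.resize(a,None,fx=3.4,fy=3.4,interpolation=cv2.INTER_CUBIC))
E
```

```text
(no output)
```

View pics/topc.png

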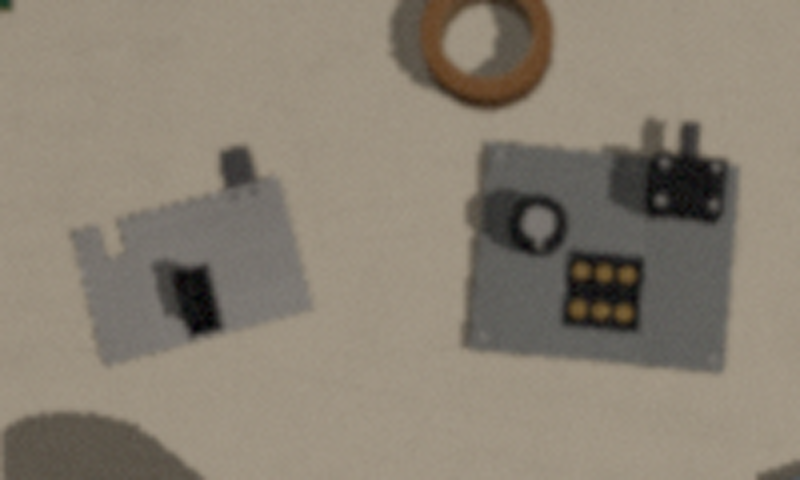

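View pics/scenec.png

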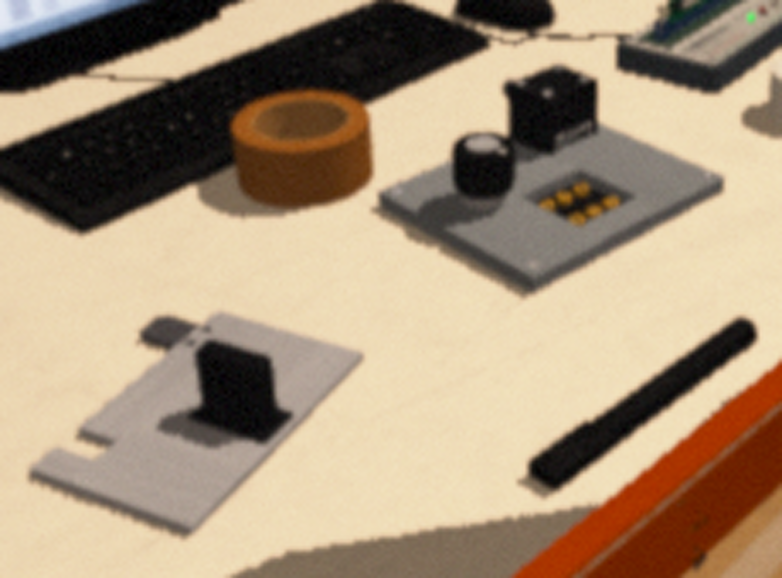

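View pics/top0.png

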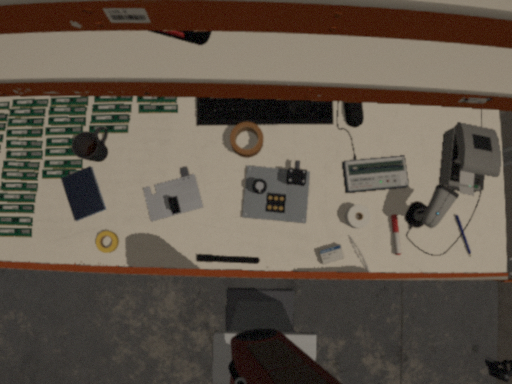

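```bash
cat > h.py <<'E'
from station import *
import numpy as np,cv2
from scipy.optimize import least_squares
K={c:get_calibration(c) for c in("scene","top")}
def proj(c,X):
    k=K[c];A=np.array([[k["fx"],0,k["cx"]],[0,k["fy"],k["cy"]],[0,0,1]],float)
    return cv2.projectPoints(np.asarray(X,float).reshape(-1,1,3),cv2.Rodrigues(np.array(k["R"],float))[0],np.array(k["t"],float),A,np.array(k["D"],float))[0][:,0]
def w(p,pts):
    c,s=np.cos(p[2]),np.sin(p[2]);P=np.asarray(pts,float)
    return np.c_[p[0]+c*P[:,0]-s*P[:,1],p[1]+s*P[:,0]+c*P[:,1],P[:,2]]
def fit(obs,p0):
    f=lambda p:np.concatenate([(proj(c,w(p,m))-px).ravel() for c,m,px in obs])
    r=least_squares(f,p0,loss="soft_l1");return r.x,f(r.x)
E
cat > m.py <<'E'
from h import *
import station
print({k:v for k,v in vars(station).items() if isinstance(v,(int,float))})
T=lambda a:(np.array(a,float)+.5)/4-.5+[125,130]
S=lambda a:(np.array(a,float)+.5)/3.4-.5+[95,150]
st=[("top",[[80,100,14],[80,-100,14],[-85,-100,14],[-85,100,14],[30,-83,62],[30,-27,62]],T([[483,141],[740,165],[722,372],[465,348],[721,221],[647,215]])),
    ("scene",[[80,100,14],[-85,100,14],[-85,-100,14]],S([[380,203],[530,285],[722,182]]))]
gu=[("top",[[55,85,7],[55,-85,7],[-55,-85,7],[-55,85,7],[87,-55,4]],T([[70,232],[280,178],[313,310],[105,365],[235,148]])),
    ("scene",[[55,85,7],[-55,85,7],[-55,-85,7],[55,-85,7]],S([[32,470],[188,526],[361,355],[222,313]]))]
for n,o in(("st",st),("gu",gu)):
  for oo in(o,o[:1],o[1:]):
    p,r=fit(oo,[550,0,0]);print(n,np.round(p[:2],1),np.degrees(p[2]).round(2),r.round(1).tolist())
  p,_=fit(o,[550,0,0])
  if n=="st":
    sp=p
    for q in(0,.45): print("knob top px",[((proj(c,w(p,[[12,55,60.5+5*q]]))-[[125,130],[95,150]][c=="scene"])*[4,3.4][c=="scene"]).round() for c in("top","scene")])
E
python3 m.py
```

```text
{'grasp_offset': 18.700000000000003}
st [582.7 -23.3] -4.32 [0.6, 0.0, -0.6, 0.4, -0.6, 0.8, -0.4, 0.4, -0.4, -0.6, -0.4, -1.0, -0.9, -2.8, 0.7, -1.1, 1.6, -0.8]
st [582.7 -24.3] -4.15 [0.9, 0.1, -0.3, 0.3, -0.2, 0.7, 0.0, 0.5, -0.1, -0.7, -0.1, -1.0]
st [580.9 -16.8] -3.35 [-2.4, -1.1, 0.4, 0.4, 0.6, -0.1]
knob top px [array([[533., 222.]]), array([[482., 146.]])]
knob top px [array([[533., 222.]]), array([[482., 144.]])]
gu [562.7 299.4] 16.16 [0.4, -0.4, -0.2, -0.5, -0.2, 0.0, -0.6, -0.0, -0.3, -0.1, -0.9, -0.3, 0.8, 1.3, 1.9, -0.3, -0.1, -0.7]
gu [562.1 298.6] -343.66 [0.6, -0.1, -0.1, -0.4, 0.1, 0.2, -0.3, 0.3, -0.2, 0.1]
gu [563.4 299.7] 13696.13 [-1.3, -0.4, 0.3, 1.2, 1.5, -0.4, -0.4, -0.8]
```

```bash
python3 - <<'E'
from h import *
sp=[582.7,-24,np.radians(-4.2)];k=w(sp,[[12,55,0]])[0];print(k)
for y in range(-180,181,30):
    q=solve_ik([k[0],k[1],130],[180,0,y]);print(y,None if q is None else np.round(q,1))
for c in K:print(c,(-np.array(K[c]["R"]).T@K[c]["t"]).round())
E
```

```text
[598.69587457  29.97343788   0.        ]
-180 [ -3.8  15.3 100.5   0.   64.2 -93.8]
-150 [  -3.8   15.3  100.5    0.    64.2 -123.8]
-120 None
-90 None
-60 [ -3.8  15.3 100.5  -0.   64.2 146.2]
-30 [ -3.8  15.3 100.5  -0.   64.2 116.2]
0 [ -3.8  15.3 100.5  -0.   64.2  86.2]
30 [ -3.8  15.3 100.5  -0.   64.2  56.2]
60 [ -3.8  15.3 100.5  -0.   64.2  26.2]
90 [ -3.8  15.3 100.5  -0.   64.2  -3.8]
120 [ -3.8  15.3 100.5   0.   64.2 -33.8]
150 [ -3.8  15.3 100.5   0.   64.2 -63.8]
180 [ -3.8  15.3 100.5   0.   64.2 -93.8]
scene [ -3. 642. 498.]
top [ 450.   41. 1151.]
```

```bash
python3 - <<'E'
from h import *
k=np.array([598.5,28.5])
Y=-4.
goto([*k,150],[180,0,Y]);move_l([*k,27],speed=120)
b=get_obs()["wrist_force"];print("free",b.round(2),get_obs()["t"])
grip(30,20);wait(.3)
u=np.array([np.sin(np.radians(-Y)),np.cos(np.radians(Y))])
for i in range(4):
    o=get_obs();print(o["grip_width"].round(1),o["grip_force"],o["tcp_pos"].round(2),(o["wrist_force"]-b).round(1),o["moment"].round(2))
    f=(o["wrist_force"]-b)[:2]@u
    if abs(f)<3:break
    k=k+u*np.clip(.15*f,-1.5,1.5);move_l([*k,27],speed=30);wait(.2)
print(k,get_obs()["t"])
im=get_image("scene");cv2.imwrite("pics/g1.png",cv2.resize(im[130:260,150:340,::-1],None,fx=4,fy=4))
E
```

```text
free [0.64 0.07 0.66] 4.625Traceback (most recent call last):
  File "<stdin>", line 9, in <module>
AttributeError: 'float' object has no attribute 'round'
```

```bash
python3 - <<'E'
from h import *
k=np.array([598.5,28.5])
Y=-4.;b=np.array([.64,.07,.66])
u=np.array([np.sin(np.radians(-Y)),np.cos(np.radians(Y))])
for i in range(4):
    o=get_obs();print(round(o["grip_width"],1),o["grip_force"],o["tcp_pos"].round(2),(o["wrist_force"]-b).round(1),o["moment"].round(2))
    f=(o["wrist_force"]-b)[:2]@u
    if abs(f)<3:break
    k=k+u*np.clip(.15*f,-1.5,1.5);move_l([*k,27],speed=30);wait(.2)
print(k,get_obs()["t"])
im=get_image("scene");cv2.imwrite("pics/g1.png",cv2.resize(im[130:260,150:340,::-1],None,fx=4,fy=4))
E
```

```text
43.5 22.33929991722107 [598.96  28.13  27.79] [-2.6 -2.   4.4] [-0.3   0.26 -0.1 ]
[598.5  28.5] 5.3833
```

View pics/g1.png

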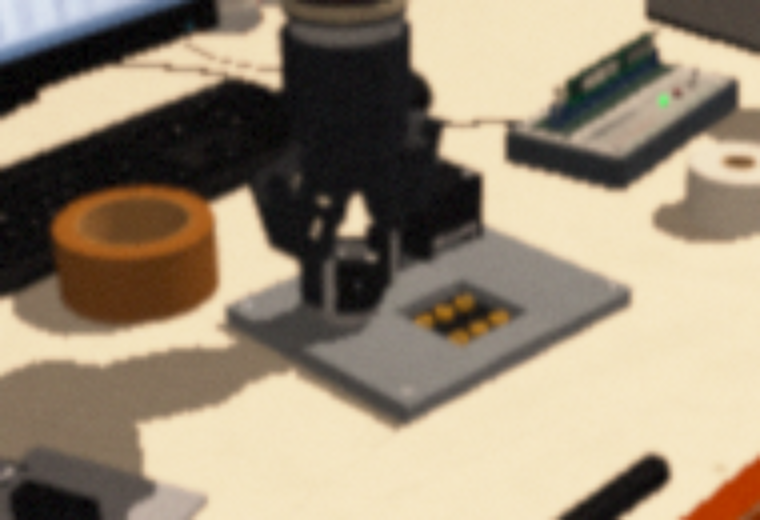

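The knob sits squarely between the fingers (gripped at about pixel (345,265) of the crop). Now I'll turn it up.

```bash
python3 - <<'E'
from h import *
k=np.array([598.5,28.3])
grip(30,40)
for a in list(range(15,136,15)):
    goto([*k,27.5+5*np.radians(a)],[180,0,-4+a])
    o=get_obs();print(a,round(o["ee_rot"][2],1),round(o["grip_width"],1),o["tcp_pos"].round(1),o["wrist_force"].round(1),o["moment"].round(2),round(o["t"],2))
    if abs(o["moment"][2])>.9:break
E
```

```text
15 10.9 42.9 [599.   27.5  29.2] [-1.1 -4.2  4.5] [-0.67  0.18 -0.02] 6.01
30 25.9 43.0 [599.2  26.9  30.5] [-0.5 -5.8  3.9] [-0.94  0.1   0.1 ] 6.37
45 40.9 43.1 [599.5  26.3  31.8] [ 0.  -6.9  2.7] [-1.23 -0.1   0.  ] 6.72
60 55.9 43.0 [600.1  25.9  33.2] [ 2.1 -9.3  2.4] [-1.34 -0.21  0.05] 7.08
75 70.9 42.8 [600.6  25.5  34.5] [  1.9 -10.2   0.5] [-1.5  -0.45  0.07] 7.44
90 85.9 42.8 [601.3  25.4  35.9] [  4.2 -10.   -0.1] [-1.57 -0.66  0.04] 7.8
105 100.9 43.2 [602.   25.4  37.2] [ 6.3 -9.3 -2. ] [-1.5  -0.89  0.07] 8.16
120 115.8 43.2 [602.6  25.6  38.5] [ 7.4 -8.3 -4.4] [-1.44 -1.11 -0.29] 8.52
135 130.6 43.3 [601.4  28.1  38.9] [ 7.2 -3.3 -4.7] [-0.45 -1.01 -0.71] 8.88
```

```bash
cat >> h.py <<'E'
KN=np.array([601.4,28.0]);YS=-4.2
_R=np.array([[np.cos(np.radians(YS)),-np.sin(np.radians(YS))],[np.sin(np.radians(YS)),np.cos(np.radians(YS))]])
ST=KN-_R@[12,55]
def s2w(x,y):return ST+_R@[x,y]
E
python3 - <<'E'
from h import *
grip(72);move_l([*get_obs()["tcp_pos"][:2],120],speed=200)
im=get_image("scene")
g=[540.,290.5]
goto([*g,120],[180,0,16.2]);move_l([*g,12],speed=120)
o=get_obs();print(o["tcp_pos"].round(1),o["wrist_force"].round(1),o["t"])
grip(5,50);wait(.1);o=get_obs();print(round(o["grip_width"],1),o["tcp_pos"].round(1),o["ee_rot"].round(1),o["wrist_force"].round(1),o["moment"].round(2))
move_l([*g,115],speed=120);wait(.1);o=get_obs();print(round(o["grip_width"],1),o["tcp_pos"].round(1),o["wrist_force"].round(1),o["moment"].round(2))
im2=get_image("scene");im3=get_image("top");print(get_obs()["t"])
f=lambda a:cv2.resize(a[:,:,::-1],None,fx=2.8,fy=2.8,interpolation=cv2.INTER_CUBIC)
cv2.imwrite("pics/g2.png",np.hstack([f(im[140:340,80:215]),f(im2[140:340,80:215])]) if 0 else np.vstack([f(im[160:260,80:340]),f(im2[190:300,80:340])]))
E
```

```text
[541.  290.9  13. ] [1.1 0.4 0.7] 13.0167
15.3 [540.4 290.9  12.6] [-1.80e+02 -1.00e-01  1.62e+01] [-0.5  0.5  3.4] [0.11 0.05 0.05]
15.5 [538.9 290.  113.4] [-0.3 -0.7 -3.7] [-0.06  0.07 -0.06]
14.875
```

View pics/g2.png

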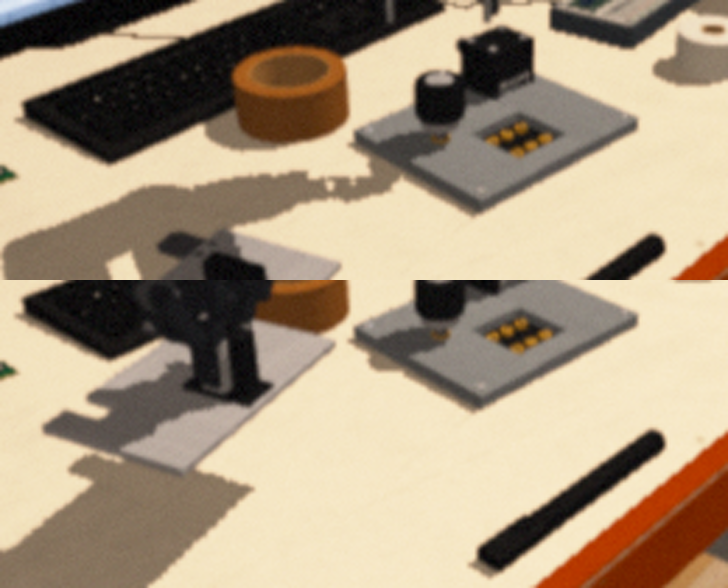

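Top half: the knob stands clearly up at crop (440,95), with its stem showing. Bottom half: the guard hangs level from the fin at (225,370). Next is carrying it to the pre-slide pose.

```bash
cat >> h.py <<'E'
def servo(xyz,yaw,speed=100,n=2):
    c=np.array(xyz,float)
    for i in range(n):
        move_l(c,[180,0,yaw],speed=speed if i==0 else 25);wait(.15)
        o=get_obs();e=np.array(xyz)-o["tcp_pos"]
        if np.abs(e).max()<.4:break
        if i<n-1:c=c+e
    print(c.round(1),"err",e.round(1),"rot",o["ee_rot"].round(1),"F",o["wrist_force"].round(1),"M",o["moment"].round(2),"t",round(o["t"],1));return c
E
python3 - <<'E'
from h import *
p=s2w(-105,0);print(ST,p,s2w(-50,0))
goto([*p,115],[180,0,YS])
c=servo([*p,60],YS,n=3)
im=get_image("scene");im2=get_image("top")
f=lambda a,s:cv2.resize(a[:,:,::-1],None,fx=s,fy=s,interpolation=cv2.INTER_CUBIC)
a=f(im[140:265,160:350],4);b=f(im2[150:260,220:320],5)
cv2.imwrite("pics/g3.png",a);cv2.imwrite("pics/g3t.png",b)
E
```

```text
[585.40412543 -25.97343788] [480.68610532 -18.28342718] [535.53840157 -22.31152803]
[480.6 -18.2  59.9] err [ 0.1 -0.   0.2] rot [-180.     0.    -4.2] F [-0.5  0.2 -2.7] M [-0.    0.06  0.  ] t 17.7
```

View pics/g3.png

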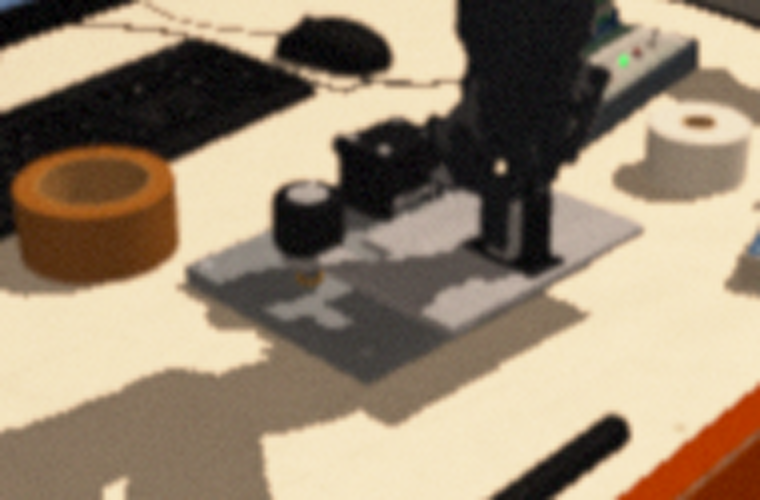

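The guard is held level, parallel to the bed and short of the knob foot (crop (310,280)). I'll lower it and slide with force watch.

```bash
python3 - <<'E'
from h import *
p=s2w(-105,0)
c=servo([*p,27.8],YS,80,n=2)
off=c-[*p,27.8];b=get_obs()["wrist_force"]
ax=_=np.array([np.cos(np.radians(YS)),np.sin(np.radians(YS))])
for x in list(range(-95,-59,5))+list(np.arange(-58,-43,1.)):
    q=np.r_[s2w(x,0),27.8]+off
    move_l(q,speed=40)
    o=get_obs();F=o["wrist_force"]-b;s=(o["tcp_pos"][:2]-ST)
    print(x,"st",round(s@ax,1),round(s@[-ax[1],ax[0]],1),"z",round(o["tcp_pos"][2],1),"F",F.round(1),"M",o["moment"].round(2))
    if np.linalg.norm(F[:2])>10:break
print(o["t"])
im=get_image("scene");f=lambda a,s:cv2.resize(a[:,:,::-1],None,fx=s,fy=s,interpolation=cv2.INTER_CUBIC)
cv2.imwrite("pics/g4.png",f(im[140:265,160:350],4))
E
```

```text
[480.7 -18.3  27.8] err [ 0.1 -0.   0.2] rot [-180.     0.    -4.2] F [-0.1  0.9 -2.8] M [-0.08  0.08  0.05] t 18.5
-95 st -94.4 -0.1 z 28.0 F [-0.2 -0.9 -0.7] M [0.02 0.05 0.02]
-90 st -89.6 -0.0 z 27.9 F [ 0.3 -0.5 -0.2] M [-0.02  0.08 -0.03]
-85 st -84.6 -0.0 z 27.9 F [-1.5 -0.8 -0.7] M [-0.02  0.05 -0.01]
-80 st -79.5 -0.0 z 28.0 F [ 0.9 -1.2 -0.3] M [-0.01  0.09 -0.01]
-75 st -74.5 -0.0 z 27.9 F [ 0.2 -1.9 -0.1] M [0.01 0.06 0.03]
-70 st -69.5 -0.1 z 27.9 F [ 0.9 -0.6  0.7] M [-0.01  0.06  0.07]
-65 st -64.6 -0.0 z 27.9 F [ 0.4 -0.7 -0.6] M [-0.03  0.03 -0.01]
-60 st -59.5 -0.1 z 27.9 F [ 0.  -1.4 -0.2] M [-0.01  0.1   0.06]
-58.0 st -57.9 -0.0 z 27.8 F [-0.6 -0.3  0.1] M [-0.01  0.09 -0.  ]
-57.0 st -57.0 -0.0 z 27.8 F [ 0.2 -0.6  0.3] M [-0.03  0.12  0.02]
-56.0 st -55.9 -0.0 z 27.8 F [ 0.2 -1.7 -0. ] M [-0.    0.04  0.07]
-55.0 st -54.9 0.0 z 27.8 F [ 0.9 -0.9 -1.1] M [ 0.01  0.09 -0.04]
-54.0 st -53.9 -0.0 z 27.8 F [ 0.4 -0.5  0.1] M [ 0.03  0.07 -0.06]
-53.0 st -52.9 -0.0 z 27.8 F [ 0.2 -0.4 -0.1] M [-0.01  0.07  0.  ]
-52.0 st -51.9 -0.0 z 27.8 F [ 0.2 -1.2 -1.1] M [0.01 0.02 0.02]
-51.0 st -50.9 0.0 z 27.8 F [ 0.6 -0.   0.3] M [0.02 0.05 0.01]
-50.0 st -50.8 0.1 z 27.5 F [-2.6 -0.7  1. ] M [-0.01  0.41 -0.09]
-49.0 st -50.7 0.2 z 27.2 F [-5.2 -0.   2.3] M [ 0.06  0.85 -0.14]
-48.0 st -50.7 0.2 z 26.9 F [-6.5 -1.3  3.7] M [-0.01  1.02 -0.22]
-47.0 st -50.6 0.3 z 26.7 F [-7.7 -0.6  3.6] M [-0.07  1.18 -0.31]
-46.0 st -50.5 0.4 z 26.5 F [-10.    0.2   5.6] M [-0.06  1.43 -0.31]
-45.0 st -50.5 0.4 z 26.4 F [-11.8  -1.2   8.3] M [-0.03  1.82 -0.35]
24.35
```

View pics/g4.png

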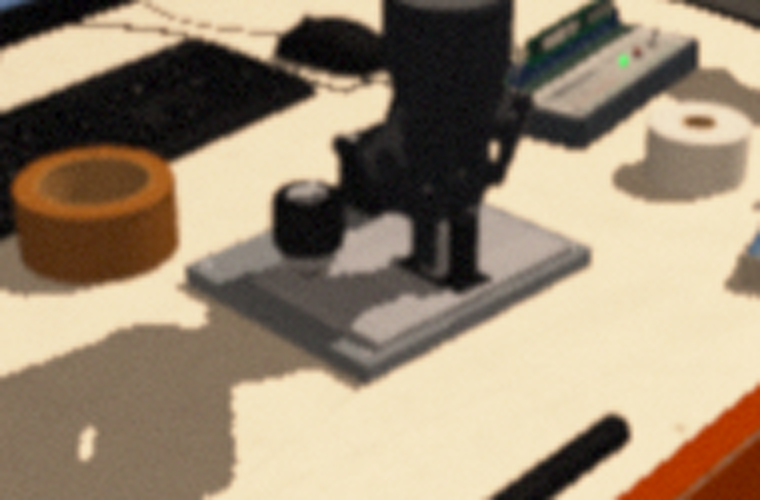

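Contact came at x = -50.8, so the guard is home with its fork under the foot. I'll set it flat, let go, and then clamp.

```bash
python3 - <<'E'
from h import *
p=s2w(-50.3,0)
move_l([*p,26.3],speed=30);wait(.2)
o=get_obs();print(o["tcp_pos"].round(1),o["wrist_force"].round(1),o["moment"].round(2))
grip(50);wait(.3)
move_l([*p,125],speed=150)
K0=KN;Y=100
goto([*K0,125],[180,0,Y]);grip(62)
move_l([*K0,38],speed=120);wait(.1);b=get_obs();print(b["tcp_pos"].round(1),b["wrist_force"].round(1),b["t"])
grip(30,40);wait(.2);o=get_obs();print(round(o["grip_width"],1),o["tcp_pos"].round(1),(o["wrist_force"]-b["wrist_force"]).round(1),o["moment"].round(2))
z=38
for a in [15,30,45,60]+list(range(68,109,5)):
    goto([*K0,z-5*np.radians(a)],[180,0,Y-a]);wait(.1)
    o=get_obs();print(a,round(o["ee_rot"][2],1),round(o["grip_width"],1),o["tcp_pos"].round(1),o["wrist_force"].round(1),o["moment"].round(2),round(o["t"],2))
    if abs(o["moment"][2])>.75:break
im=get_image("scene");f=lambda a,s:cv2.resize(a[:,:,::-1],None,fx=s,fy=s,interpolation=cv2.INTER_CUBIC)
cv2.imwrite("pics/g5.png",f(im[140:265,160:350],4))
E
```

```text
[535.  -22.   26.6] [-4.6  2.4  3.5] [ 0.22  0.96 -0.32]
[602.7  27.9  39.4] [ 0.5 -0.6  0.6] 29.2333
43.0 [601.7  27.9  39.4] [-2.9 -0.3  4.8] [-0.05  0.43  0.02]
15 85.0 42.7 [601.7  27.9  38.1] [-3.   0.4  5.1] [-0.07  0.46 -0.15] 30.18
30 70.0 43.2 [601.7  27.8  36.8] [-1.8 -0.9  5.6] [-0.06  0.4  -0.09] 30.64
45 55.0 43.0 [601.7  27.8  35.4] [-2.8 -0.5  5.3] [-0.07  0.38 -0.15] 31.1
60 40.0 42.8 [601.7  27.8  34.1] [-3.1 -0.7  5.7] [-0.18  0.43 -0.14] 31.56
68 32.0 42.8 [601.7  27.8  33.4] [-2.8 -1.   5.7] [-0.14  0.43 -0.1 ] 31.92
73 27.0 42.4 [601.7  27.8  33. ] [-3.4 -0.2  5.1] [-0.16  0.44 -0.17] 32.27
78 22.0 43.1 [601.8  27.8  32.8] [-3.8 -0.2  7.5] [-0.1   0.54  0.03] 32.62
83 17.1 43.2 [601.8  27.8  32.7] [-4.1  0.   8.5] [-0.05  0.66  0.25] 32.97
88 12.1 43.0 [601.8  27.8  32.6] [-4.3  0.5 10.7] [-0.04  0.83  0.45] 33.32
93 7.2 43.0 [601.9  27.8  32.5] [-5.8 -0.7 11.1] [-0.09  0.95  0.6 ] 33.67
98 2.3 43.2 [601.9  27.8  32.4] [-5.2  0.4 13.6] [-0.06  1.05  0.83] 34.02
```

View pics/g5.png

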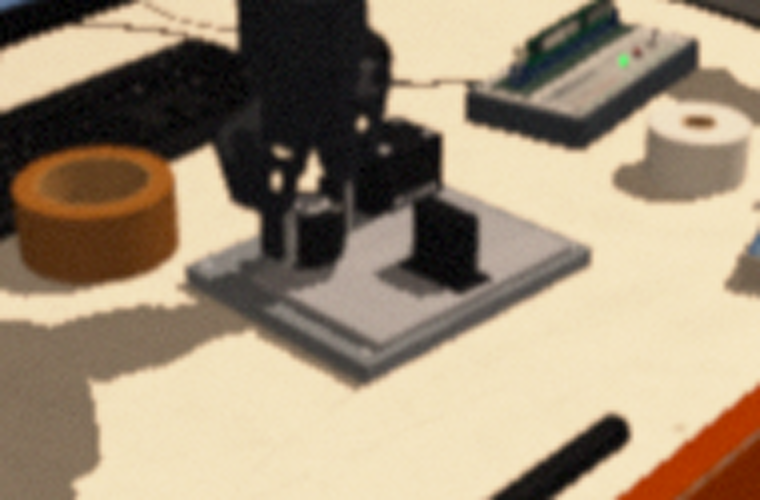

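The knob is down on the plate (crop (315,235)) and torque has risen steadily to 0.83 N m since about 75°, so it is clamping. I'll let go and check.

```bash
python3 - <<'E'
from h import *
grip(64);wait(.1)
o=get_obs();move_l([*o["tcp_pos"][:2],150],speed=150)
goto([420,-150,220],[180,0,0]);wait(.2)
o=get_obs();print(o["t"],o["wrist_force"].round(1))
im=get_image("scene");im2=get_image("top")
f=lambda a,s:cv2.resize(a[:,:,::-1],None,fx=s,fy=s,interpolation=cv2.INTER_CUBIC)
a=f(im[150:250,190:330],4);b=f(im2[145:235,225:325],4)
h=max(a.shape[0],b.shape[0]);pad=lambda x:np.pad(x,((0,h-x.shape[0]),(0,0),(0,0)))
m=np.hstack([pad(a),pad(b)]);print(m.shape);cv2.imwrite("pics/g6.png",cv2.resize(m,None,fx=.83,fy=.83))
E
```

```text
36.6833 [-0.4  0.2  0.2]
(400, 960, 3)
```

View pics/g6.png

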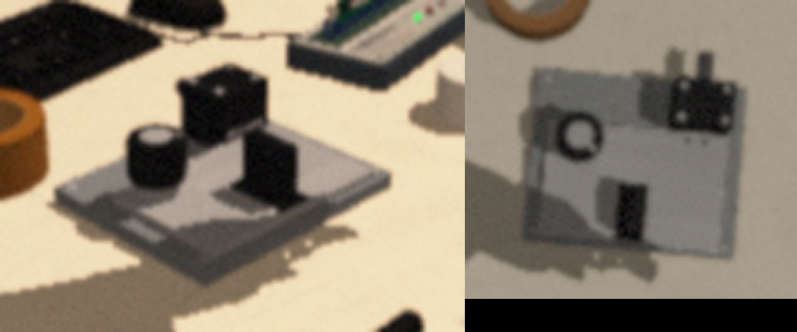

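The guard sits flush with its tongue in the switch and the knob down on the plate: in the picture, knob (155,150) and fin (270,165) in the scene view, and front edge at the switch face in the top view. The arm is clear, so I'm handing in.

```bash
python3 -c "
from station import *
print(sign_off())"
```

```text
the job is handed in; nothing more can be done
None
```

The job is handed in at about 37 s, with no verdict returned: the guard is home in the switch, the knob is screwed down on it (about 0.8 N m at the last turn), and the arm is clear. The clamp force after release couldn't be measured.

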